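# Build the packing stack for a wingtip model, pressing each plate flat

### The job

A first rectangular packing plate has just been laid on the sprung fixture plate with the crank. Press it down from above with the fingers until the sprung plate clearly gives (about 5 mm) and keep it down for half a second to feel that it lies flat; then lay the matching rectangular plate from the counter (not the round one or the long narrow one) squarely on top of it, edges in line and without dropping it, let go, and press that one down in the same way. Finish with both plates lying flat on each other on the fixture and the hand off them.

Things in the scene. Friction and masses are not known exactly. Their poses are not given: they have to be found in the camera images.
- first_plate: Dark grey rectangular packing plate, 60 (its x) x 44 (its y) x 16 mm thick, about 0.12 kg, with two small dark holes 42 mm apart along its length; it starts flat on the middle of the fixture's bed. Origin: centre of its underside; z up.
- second_plate: The matching plate: same dark grey rectangle, 60 (its x) x 44 (its y) x 16 mm thick, about 0.12 kg, two small dark holes; it starts flat on the counter. Of the same dark material and thickness but not wanted: a round disc (52 mm) and a long narrow bar (92 x 22 mm). Origin: centre of its underside; z up.
- fixture: Cast iron fixture base, 120 (its x) x 110 (its y) x 40 mm high, bolted to the counter, with a crank on its +y side (reaching 128 mm from the middle, below 45 mm height; not to be used). It carries the bright aluminium bed, 100 x 90 x 12 mm, centred over it, whose top is 80 mm above the counter at rest. Origin: centre of the base's underside, at counter height; z up.
- bed (a joint): How far the sprung bed has been pushed straight down, in m: 0 at rest, 0.008 at its stop. It carries both plates without sinking, starts to give at a push of about 1 to 3 N, needs about 0.8 N more for each mm, and springs back when let go.
Not all that is in view belongs to the job. What is shaped like the second_plate but pink is not meant.

How it is judged:
By the outcome, as a careful person would: the job done as asked, in the order asked, and still so for the second after the job is handed in, with the robot touching nothing.
It also fails if it takes over 56 s, if anything falls off the work surface, if the arm or the gripper's body presses on something with over 40 N, if the wrist force passes 120 N, or if a joint passes its speed limit or range.

### The arm

A 6-joint arm with a two-finger parallel gripper is mounted at the origin on the work surface. World frame = base frame: x ahead of the robot, y to its left, z up, the work surface at z = 0. Lengths are in m, angles in rad, forces in N, time in s.
With the tool pointing down it reaches from about 0.35 to 0.85 m from the base axis. Payload 8.1 kg.
Tool frame: the origin (TCP) lies at the very end of the fingers, on their centre line; the grasp point (between the pads) lies 19 mm behind it (env.pinch_z is the distance from the TCP to the grasp point, in m); z points along the fingers, y is the line along which they close (so a half turn about z gives the same grasp; the last joint's range is limited). The gripper opens to 85 mm and grips with 20 to 120 N. Pads are 22 mm wide; open, the fingers measure 114 mm over their backs; the gripper's body (76 mm by 85 mm) begins 54 mm behind the grasp point. The pads swing forward as they close: fully open they stand 13 mm farther back than shut.
Start: joints at [-1.308, 0.13, 1.488, -0, 1.523, -0.085], TCP at [0.205, -0.564, 0.206] pointing down, gripper open.
Joint ranges: [-2.96, 2.96], [-0.89, 2.26], [0.02, 2.5], [-1.34, 4.48], [0, 2.73], [-2.66, 2.66]. Speed limits (rad/s): [2.39, 2.39, 2.79, 3.14, 3.14, 3.14].

### API

Orientations are given as a rotation vector (axis times angle).
In Python, from workcell import env gives the robot as it stands.
- The arm moves only by the tool arm_command, never from a script. Its argument "commands" is a list that holds one entry, the list of rows, each a list of 7 numbers: the shift along the tool's x, y, z in cm, then the turn, a rotation vector about the tool's x, y, z in rad, then the closure, from -1 (fully open) to 1 (shut). A call has 1 to 12 rows; each row shifts and turns the commanded pose from where the row before left it, along the tool's axes as they then stand; what a row does not reach is not made up. A row lasts 1/12 s, in which the tool goes at most 41.7 mm and 7.16 degrees, less where a joint would pass 70% of its speed; a pose out of reach is approached as far as the arm can. A call with a gripper value outside its range is refused whole. The fingers move at their own pace and stop on an object; "grip_force" is the grip in N (left out, the last holds). Time passes only in rows, so rows that do not move let the fingers close. It gives the time, the measured TCP pose, the force, the opening and the grip force at its end, in the units of the state.
- env.sense(): the state, without advancing time (a new reading comes with each control period).
- env.camera(name): name is "scene" or "top" or "wrist"; returns (picture, depth): 384x512x3 uint8, red, green, blue; 384x512 float32, m along the optical axis (not along the pixel's ray), 0 where there is no reading.
- env.camera_params(name): a dict with "fx", "fy", "cx", "cy" (pixels), "pose" (4x4, takes a point from camera to world coordinates). Camera axes: x right, y down, z forward; pixel columns grow to the right and rows downward; lengths in m; the calibration is good to about 2 mm. A picture is of the moment at which its call begins: read the wrist's pose just before it. camera_params takes no time and is no camera call; for the wrist camera it gives the pose at the moment of the call.
- env.sign_off(): hands the job in; it is judged then, once.
Trained networks look in the newest picture that a camera, given by its name, has taken for a name from the list of things; names that differ only in an ending like _2 or _b are one class to them, and where a whole thing is asked for, a point or a joint stands for the part that bears it (a point fixed in the world has none). Each returns a list of dicts, best first, with "score" (0 to 1); they miss things now and then, are a little off and sometimes report something else, mostly with a low value. They report only what shows in the picture. A call takes as long as a camera call. They do not tell look-alikes from the thing itself.
- env.boxes_of(camera, name): "location" ([x, y, z] in m, in the coordinates of the camera as it stood for that picture, good to about 4 mm: the middle of the surface that is visible of it).
- env.trace(camera, name): "pixels" (384x512 bool, what is visible of it).
The state is a dict: "t": time; "joints": joint angles; "joint_velocities": joint speeds; "joint_torque": joint torques, N m; "tool_pos": TCP position; "orientation": TCP orientation; "force": force on the tool from outside, world axes, zero at the start; "wrist_torque": the same for the moment, N m; "grip_width": finger opening in m; "grasp_force": force on a finger pad.
Only numpy, scipy, OpenCV 4.12 (cv2) and the standard library are available. Lean on these libraries where they do the work, as an engineer would, in place of code of your own. Each camera call takes 0.05 s, during which the arm holds its last target. There are 200 camera calls.

## Working session

There is one attempt and no reset: what is moved stays moved. The work goes in short steps, Python scripts to look and compute and a tool call to move; the robot and the scene stay as the last step left them, time stands still between calls to the robot, and variables do not carry over. Pictures are saved under pics/ and viewed, at most 10 in all, crops included, and the job is handed in when it is done.

Besides the shell and the picture viewer there is one more tool, called after ">>>" by a JSON object that holds its "op" and its "data", one argument or row to a line. arm_command: Moves the arm, as the interface text tells. Its arguments: {"type":"object","properties":{"commands":{"type":"array"},"grip_force":{"type":"number"}},"required":["commands"]}

```bash
mkdir -p pics
cat > h.py <<'E'
import numpy as np, cv2
from workcell import env
from scipy.spatial.transform import Rotation as R
def world(c,P,p): return (np.c_[np.atleast_2d(p),np.ones(len(np.atleast_2d(p)))]@P['pose'].T)[:,:3]
def cloud(d,P,m):
    v,u=np.nonzero(m&(d>0)); z=d[v,u]
    return world(None,P,np.c_[(u-P['cx'])/P['fx']*z,(v-P['cy'])/P['fy']*z,z])
def look(c,names,save=None):
    P=env.camera_params(c); im,d=env.camera(c)
    if save: cv2.imwrite('pics/'+save,im[:,:,::-1])
    out={}
    for n in names:
        for b in env.boxes_of(c,n)[:5]: print(n,'box',round(b['score'],2),world(c,P,b['location']).round(4)[0])
        for t in env.trace(c,n)[:5]:
            m=t['pixels']; w=cloud(d,P,m)
            if len(w)<20: continue
            zt=np.percentile(w[:,2],80); top=w[abs(w[:,2]-zt)<.004]
            r=cv2.minAreaRect((top[:,:2]*1000).astype(np.float32))
            v,u=np.nonzero(m)
            print(n,'tr',round(t['score'],2),'px',int(u.mean()),int(v.mean()),'ztop',round(float(np.median(top[:,2])),4),'rect mm',[np.round(x,1) for x in r],len(top),'rgb',im[m].mean(0).round())
    return im,d,P
E
python3 - <<'E'
from h import *
look('top',['second_plate','fixture'],'top.png')
look('scene',[],'scene.png')
s=env.sense();print(s['tool_pos'],s['orientation'],s['grip_width'],s['t'],env.pinch_z)
E
```

```text
second_plate box 0.81 [0.6613 0.037  0.0198]
second_plate box 0.67 [ 0.6287 -0.1175  0.0117]
second_plate box 0.26 [0.4945 0.2086 0.0936]
second_plate tr 0.89 px 232 152 ztop 0.0161 rect mm [array([661.8,  34.4]), array([60.2, 43.9]), np.float64(69.0)] 452 rgb [150. 100. 119.]
second_plate tr 0.66 px 297 165 ztop 0.0161 rect mm [array([ 628.7, -118.8]), array([44. , 59.6]), np.float64(73.5)] 459 rgb [70. 72. 71.]
fixture box 0.79 [0.4932 0.2044 0.0785]
fixture tr 0.96 px 149 225 ztop 0.0801 rect mm [array([499.8, 211.9]), array([99.8, 89.9]), np.float64(2.5)] 1314 rgb [107. 107. 107.]
[ 0.20445862 -0.56387201  0.20580527] [-3.09352095e+00 -5.43483959e-01  6.87619213e-05] 0.0856727863464317 0.3 0.0187
```

View pics/top.png

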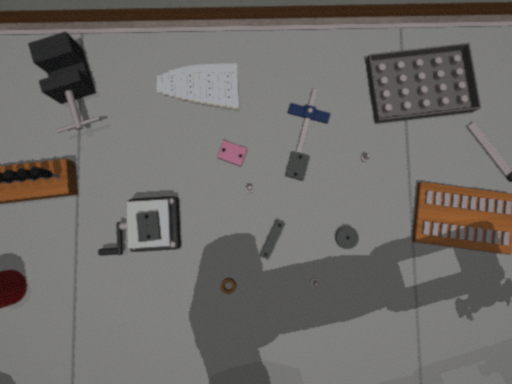

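View pics/scene.png

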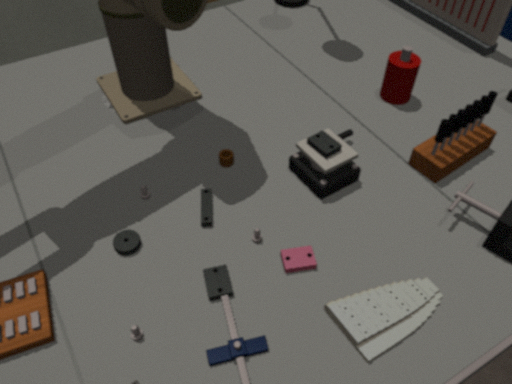

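Run:
```python
from h import *
P=env.camera_params('top'); im,d=env.camera('top')
w=cloud(d,P,np.ones(d.shape,bool))
t=w[(w[:,2]>.088)&(w[:,2]<.102)&(abs(w[:,0]-.5)<.06)&(abs(w[:,1]-.21)<.06)]
print(len(t),np.median(t[:,2]),cv2.minAreaRect((t[:,:2]*1000).astype(np.float32)))
# tallest things
h=w[(w[:,2]>.1)&(w[:,0]>.3)]
print(len(h),h.min(0) if len(h) else 0,h.max(0) if len(h) else 0)
s=env.sense();Rm=R.from_rotvec(s['orientation']).as_matrix();print(Rm.round(3))
```

```text
625 0.09621387355475897 ((494.096435546875, 207.4922637939453), (59.948516845703125, 44.80870819091797), 5.982219696044922)
503 [0.4852109  0.18676686 0.10003953] [0.61762524 0.50288744 0.14360287]
[[ 0.94   0.341 -0.   ]
 [ 0.341 -0.94   0.   ]
 [ 0.    -0.    -1.   ]]
```

The top view shows the fixture with the first plate at about (148,226), and the wanted dark plate at (297,165) with a pale-handled tool ending at its far edge. The pink look-alike is at (232,152), the disc at (346,237) and the bar at (272,239). The scene view shows the same layout.

```bash
cat >> h.py <<'E'
def go(p,yaw):
    "shift in tool axes (cm) and turn vector (rad) to target TCP p, tool down, tool x at yaw deg"
    s=env.sense(); A=R.from_rotvec(s['orientation']).as_matrix()
    c,n=np.cos(np.radians(yaw)),np.sin(np.radians(yaw))
    B=np.array([[c,n,0],[n,-c,0],[0,0,-1.]])
    print('shift cm',(A.T@(np.array(p)-s['tool_pos'])*100).round(2),'turn',R.from_matrix(A.T@B).as_rotvec().round(4),'tcp',s['tool_pos'].round(4),'F',np.round(s['force'],2),'w',round(s['grip_width'],4),'t',round(s['t'],2),'j',np.round(s['joints'],2))
E
python3 - <<'E'
from h import *
go([.60,-.10,.25],-16.5)
s=env.sense();T=np.eye(4);T[:3,:3]=R.from_rotvec(s['orientation']).as_matrix();T[:3,3]=s['tool_pos']
print((np.linalg.inv(T)@env.camera_params('wrist')['pose']).round(3))
E
```

```text
shift cm [ 53.   -30.14  -4.39] turn [-5.000e-04  1.000e-04  6.358e-01] tcp [ 0.2045 -0.5639  0.2059] F [-0.74 -0.26 -0.13] w 0.0856 t 0.35 j [-1.31  0.13  1.49 -0.    1.52 -0.09]
[[ 0.    -0.945 -0.326  0.083]
 [ 1.     0.     0.001 -0.001]
 [-0.001 -0.326  0.945 -0.167]
 [ 0.     0.     0.     1.   ]]
```

>>> {"op": "arm_command", "data": {
  "commands": [
    [[2.94,-1.67,-0.25,0,0,0,-1],[2.94,-1.67,-0.25,0,0,0,-1],[2.94,-1.67,-0.25,0,0,0,-1],[2.94,-1.67,-0.25,0,0,0,-1],[2.94,-1.67,-0.25,0,0,0,-1],[2.94,-1.67,-0.25,0,0,0,-1],[2.94,-1.67,-0.25,0,0,0,-1],[2.94,-1.67,-0.25,0,0,0,-1],[2.94,-1.67,-0.25,0,0,0,-1],[2.94,-1.67,-0.25,0,0,0,-1],[2.94,-1.67,-0.25,0,0,0,-1],[2.94,-1.67,-0.25,0,0,0,-1]]
  ]
}}

```text
t: 1.35
tool_pos: [0.4688, -0.254, 0.2365]
orientation: [3.094, 0.543, 0.001]
force: [0.1, -0.5, -0.9]
grip_width: 0.0855
grasp_force: 0.0
```

>>> {"op": "arm_command", "data": {
  "commands": [
    [[2.94,-1.67,-0.25,0,0,0,-1],[2.94,-1.67,-0.25,0,0,0,-1],[2.94,-1.67,-0.25,0,0,0,-1],[2.94,-1.67,-0.25,0,0,0,-1],[2.94,-1.67,-0.25,0,0,0,-1],[2.94,-1.67,-0.25,0,0,0,-1],[0,0,0,0,0,0.106,-1],[0,0,0,0,0,0.106,-1],[0,0,0,0,0,0.106,-1],[0,0,0,0,0,0.106,-1],[0,0,0,0,0,0.106,-1],[0,0,0,0,0,0.106,-1]]
  ]
}}

```text
t: 2.35
tool_pos: [0.5996, -0.101, 0.2511]
orientation: [-3.108, 0.459, 0.0]
force: [-0.4, -0.7, -0.5]
grip_width: 0.0855
grasp_force: 0.0
```

Run:
```python
from h import *
look('wrist',['second_plate'],'w1.png')
go([.494,.2075,.14],6)
go([.6287,-.1188,.1],-16.5)
```

```text
second_plate box 0.96 [0.6597 0.0268 0.0162]
second_plate box 0.55 [ 0.6263 -0.1203  0.0104]
second_plate tr 0.75 px 265 132 ztop 0.0155 rect mm [array([ 628.4, -119.5]), array([43.1, 59.5]), np.float64(74.3)] 1250 rgb [89. 92. 88.]
second_plate tr 0.68 px 160 141 ztop 0.0154 rect mm [array([661.3,  33.4]), array([60.1, 44.3]), np.float64(68.9)] 1244 rgb [159.  96. 110.]
shift cm [-18.82 -26.63  11.12] turn [-0.000e+00  1.000e-04 -3.902e-01] tcp [ 0.5996 -0.1011  0.2511] F [ 1.61 -0.08  0.48] w 0.0857 t 2.5 j [-0.25  0.14  1.4   0.    1.61  1.6 ]
shift cm [ 3.3   0.88 15.11] turn [-0.      0.0001  0.0025] tcp [ 0.5996 -0.1011  0.2511] F [ 1.61 -0.08  0.48] w 0.0857 t 2.5 j [-0.25  0.14  1.4   0.    1.61  1.6 ]
```

View pics/w1.png

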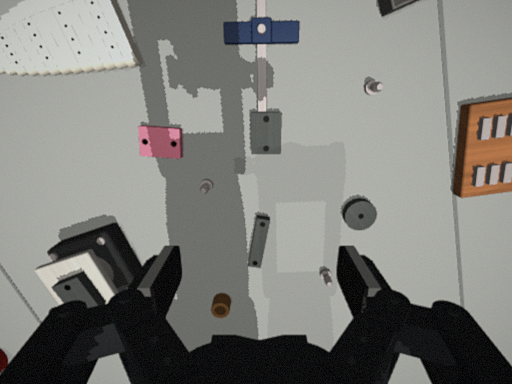

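The view shows the wanted plate at (265,132), with the pale blade ending at its far edge. The pink one is at (160,142) and the first plate at (78,290). I'll go over the fixture with the fingers shut.

>>> {"op": "arm_command", "data": {
  "commands": [
    [[-1.88,-2.66,0,0,0,0,1],[-1.88,-2.66,0,0,0,0,1],[-1.88,-2.66,0,0,0,0,1],[-1.88,-2.66,0,0,0,0,1],[-1.88,-2.66,0,0,0,0,1],[-1.88,-2.66,0,0,0,0,1],[-1.88,-2.66,0,0,0,0,1],[-1.88,-2.66,0,0,0,0,1],[-1.88,-2.66,0,0,0,0,1],[-1.88,-2.66,0,0,0,0,1]]
  ]
}}

```text
t: 3.33
tool_pos: [0.4942, 0.2087, 0.2514]
orientation: [-3.11, 0.445, -0.001]
force: [0.6, 0.0, 0.2]
grip_width: 0.0001
grasp_force: 0.0
```

>>> {"op": "arm_command", "data": {
  "commands": [
    [[0,0,1,0,0,-0.0975,1],[0,0,1,0,0,-0.0975,1],[0,0,1,0,0,-0.0975,1],[0,0,1,0,0,-0.0975,1],[0,0,1,0,0,0,1],[0,0,0,0,0,0,1]]
  ]
}}

```text
t: 3.83
tool_pos: [0.4937, 0.207, 0.1987]
orientation: [3.137, 0.159, -0.005]
force: [-0.1, 0.5, -0.6]
grip_width: -0.0
grasp_force: 0.0
```

```bash
cat >> h.py <<'E'
def slab(lo,hi,c,r=.06,cam='wrist',save=None):
    P=env.camera_params(cam); im,d=env.camera(cam)
    if save: cv2.imwrite('pics/'+save,im[:,:,::-1])
    w=cloud(d,P,np.ones(d.shape,bool)); t=w[(w[:,2]>lo)&(w[:,2]<hi)&(np.hypot(w[:,0]-c[0],w[:,1]-c[1])<r)]
    print(len(t),np.median(t[:,2]).round(4),cv2.minAreaRect((t[:,:2]*1000).astype(np.float32)))
E
python3 - <<'E'
from h import *
slab(.091,.101,(.494,.2075),.045,save='w2.png')
slab(.076,.084,(.5,.21),.08)
go([.494,.2075,.10],6)
E
```

```text
2370 0.0955 ((493.13018798828125, 207.25672912597656), (59.806190490722656, 43.99711608886719), 6.14358377456665)
4891 0.0795 ((498.9034423828125, 211.82078552246094), (99.87030792236328, 90.20252227783203), 2.479802131652832)
shift cm [-0.06 -0.04 10.1 ] turn [ 0.0002  0.0008 -0.0047] tcp [0.4947 0.2072 0.201 ] F [0.27 0.05 0.94] w -0.0001 t 3.93 j [ 0.3  -0.04  1.67 -0.    1.51  1.77]
```

View pics/w2.png

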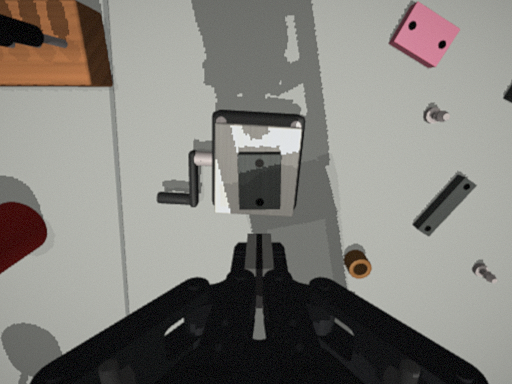

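The view shows the first plate flat on the bed at (260,180). I'll press it now.

>>> {"op": "arm_command", "data": {
  "commands": [
    [[0,0,2,0,0,0,1],[0,0,2,0,0,0,1],[0,0,2,0,0,0,1],[0,0,2,0,0,0,1],[0,0,1.5,0,0,0,1],[0,0,0.5,0,0,0,1],[0,0,0.3,0,0,0,1],[0,0,0,0,0,0,1],[0,0,0,0,0,0,1]]
  ]
}}

```text
t: 4.68
tool_pos: [0.4959, 0.2076, 0.0997]
orientation: [-3.137, -0.159, -0.003]
force: [0.1, -0.1, 1.0]
grip_width: 0.0002
grasp_force: 0.0
```

>>> {"op": "arm_command", "data": {
  "commands": [
    [[0,0,0.2,0,0,0,1],[0,0,0.2,0,0,0,1],[0,0,0.2,0,0,0,1],[0,0,0,0,0,0,1],[0,0,0,0,0,0,1]]
  ]
}}

```text
t: 5.1
tool_pos: [0.4948, 0.2074, 0.0921]
orientation: [3.137, 0.16, -0.0]
force: [0.1, -0.4, -0.7]
grip_width: 0.0
grasp_force: 0.0
```

>>> {"op": "arm_command", "data": {
  "commands": [
    [[0,0,0.15,0,0,0,1],[0,0,0.15,0,0,0,1],[0,0,0,0,0,0,1],[0,0,0,0,0,0,1]]
  ]
}}

```text
t: 5.43
tool_pos: [0.4948, 0.2073, 0.089]
orientation: [3.137, 0.16, -0.001]
force: [0.9, 0.4, -0.4]
grip_width: -0.0001
grasp_force: 0.0
```

Run:
```python
from h import *
print(env.sense()['force'],env.sense()['tool_pos'])
slab(.066,.085,(.5,.21),.08)
print(env.sense()['force'],env.sense()['tool_pos'])
```

```text
[ 0.91677883  0.3537049  -0.42737053] [0.49479269 0.20730696 0.08899591]
10906 0.0795 ((498.46514892578125, 211.71923828125), (100.49175262451172, 90.41136932373047), 2.4531023502349854)
[-0.08300793  0.46970712 -0.38054104] [0.49487223 0.20735265 0.08911752]
```

>>> {"op": "arm_command", "data": {
  "commands": [
    [[0,0,0.1,0,0,0,1],[0,0,0.1,0,0,0,1],[0,0,0,0,0,0,1]]
  ]
}}

```text
t: 5.73
tool_pos: [0.4948, 0.2073, 0.0869]
orientation: [3.137, 0.16, -0.001]
force: [-1.0, 0.7, -0.4]
grip_width: 0.0001
grasp_force: 0.0
```

Run:
```python
from h import *
slab(.066,.085,(.5,.21),.08,save='w3.png')
print(env.sense()['force'],env.sense()['tool_pos'])
```

```text
11107 0.0795 ((498.662109375, 211.6537322998047), (100.14952087402344, 90.3542251586914), 2.478116035461426)
[-0.04199981  0.53487632  0.79910933] [0.49479202 0.20732288 0.08701386]
```

View pics/w3.png

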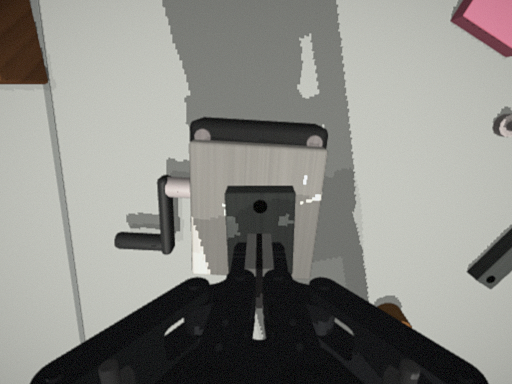

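The fingers stand over the plate with the tips at about (260,236), and the bed hasn't moved. I'll measure the fingertip height in the depth image.

Run:
```python
from h import *
P=env.camera_params('wrist'); im,d=env.camera('wrist')
for v in range(215,275,5):
    m=np.zeros(d.shape,bool); m[v,250]=m[v,268]=1
    print(v,cloud(d,P,m).round(4).tolist())
print(env.sense()['tool_pos'])
```

```text
215 [[0.5059, 0.2147, 0.0943], [0.5076, 0.2034, 0.0957]]
220 [[0.5033, 0.2144, 0.0963], [0.5038, 0.203, 0.0948]]
225 [[0.4991, 0.2141, 0.0948], [0.5007, 0.2026, 0.0957]]
230 [[0.4961, 0.2138, 0.0959], [0.4971, 0.2022, 0.0956]]
235 [[0.5048, 0.2139, 0.1188], [0.5054, 0.2039, 0.1181]]
240 [[0.5044, 0.2137, 0.1237], [0.5057, 0.2041, 0.1244]]
245 [[0.5047, 0.2136, 0.1294], [0.5053, 0.2043, 0.1289]]
250 [[0.5046, 0.2134, 0.1342], [0.5058, 0.2045, 0.1346]]
255 [[0.5043, 0.2133, 0.1383], [0.5056, 0.2046, 0.1389]]
260 [[0.5043, 0.2131, 0.1426], [0.5053, 0.2047, 0.1427]]
265 [[0.5046, 0.213, 0.147], [0.5061, 0.205, 0.148]]
270 [[0.5035, 0.2129, 0.1493], [0.5064, 0.2051, 0.1522]]
[0.49485714 0.2073161  0.08708068]
```

>>> {"op": "arm_command", "data": {
  "commands": [
    [[0,0,0.2,0,0,0,1],[0,0,0.2,0,0,0,1],[0,0,0,0,0,0,1]]
  ]
}}

```text
t: 6.08
tool_pos: [0.4946, 0.2073, 0.0826]
orientation: [3.137, 0.16, -0.001]
force: [-0.4, 0.1, -0.6]
grip_width: 0.0003
grasp_force: 0.0
```

>>> {"op": "arm_command", "data": {
  "commands": [
    [[0,0,0.2,0,0,0,1],[0,0,0.2,0,0,0,1],[0,0,0,0,0,0,1]]
  ]
}}

```text
t: 6.33
tool_pos: [0.4946, 0.2073, 0.0786]
orientation: [3.137, 0.16, -0.001]
force: [-0.2, -0.7, 0.5]
grip_width: 0.0002
grasp_force: 0.0
```

```bash
cat >> h.py <<'E'
def chk():
    slab(.066,.085,(.5,.21),.08); slab(.085,.101,(.494,.2075),.04)
    print(np.mean([env.sense()['force']],0),env.sense()['tool_pos'])
    P=env.camera_params('wrist'); im,d=env.camera('wrist')
    for v in range(225,250,3):
        m=np.zeros(d.shape,bool); m[v,250]=1
        print(v,cloud(d,P,m).round(4).tolist())
E
python3 -c "
from h import *
chk()"
```

```text
11895 0.0795 ((499.1103515625, 211.74705505371094), (99.38684844970703, 90.2596206665039), 2.5685338973999023)
3972 0.0955 ((494.2097473144531, 207.37413024902344), (57.84186553955078, 44.1512565612793), 6.076023578643799)
[ 0.25726557 -0.93152347 -0.41776651] [0.49479305 0.20730527 0.07900542]
225 [[0.5032, 0.2142, 0.0952]]
228 [[0.5012, 0.214, 0.0954]]
231 [[0.4988, 0.2138, 0.0946]]
234 [[0.5048, 0.2139, 0.1098]]
237 [[0.5048, 0.2138, 0.1132]]
240 [[0.504, 0.2137, 0.115]]
243 [[0.5041, 0.2136, 0.1185]]
246 [[0.5041, 0.2135, 0.1214]]
249 [[0.5044, 0.2134, 0.1248]]
```

The visible fingertips sit about 29 mm behind the reported TCP, so contact should come at a TCP height of about 0.066. I'll go on down, checking the force.

>>> {"op": "arm_command", "data": {
  "commands": [
    [[0,0,0.3,0,0,0,1],[0,0,0.3,0,0,0,1],[0,0,0.2,0,0,0,1],[0,0,0,0,0,0,1]]
  ]
}}

```text
t: 6.82
tool_pos: [0.4948, 0.2073, 0.0708]
orientation: [3.137, 0.16, -0.0]
force: [-0.3, -0.9, 2.3]
grip_width: 0.0
grasp_force: 1.4
```

>>> {"op": "arm_command", "data": {
  "commands": [
    [[0,0,0.2,0,0,0,1],[0,0,0.2,0,0,0,1],[0,0,0,0,0,0,1]]
  ]
}}

```text
t: 7.07
tool_pos: [0.495, 0.2074, 0.0673]
orientation: [-3.138, -0.16, -0.0]
force: [-2.2, -0.5, 5.7]
grip_width: 0.0001
grasp_force: 2.9
```

```bash
python3 -c "
from h import *
chk()"
```

```text
12574 0.0758 ((501.3236083984375, 211.714599609375), (94.95997619628906, 90.23815155029297), 2.6704933643341064)
3913 0.092 ((497.0688171386719, 207.67910766601562), (52.297019958496094, 44.168365478515625), 5.9840617179870605)
[-2.86724884 -1.30311417  5.5052153 ] [0.49497342 0.20738822 0.06751009]
225 [[0.5076, 0.2144, 0.0925]]
228 [[0.5057, 0.2142, 0.0924]]
231 [[0.5033, 0.214, 0.0915]]
234 [[0.5045, 0.214, 0.0974]]
237 [[0.5048, 0.2139, 0.1014]]
240 [[0.5046, 0.2138, 0.1044]]
243 [[0.505, 0.2137, 0.1082]]
246 [[0.505, 0.2136, 0.1113]]
249 [[0.5046, 0.2135, 0.1135]]
```

The bed is down 3.7 mm. I'll push about 1.5 mm more and hold.

>>> {"op": "arm_command", "data": {
  "commands": [
    [[0,0,0.16,0,0,0,1],[0,0,0,0,0,0,1],[0,0,0,0,0,0,1],[0,0,0,0,0,0,1],[0,0,0,0,0,0,1],[0,0,0,0,0,0,1],[0,0,0,0,0,0,1]]
  ]
}}

```text
t: 7.8
tool_pos: [0.495, 0.2074, 0.0661]
orientation: [-3.137, -0.16, -0.0]
force: [-3.1, -0.5, 7.9]
grip_width: 0.0
grasp_force: 3.4
```

```bash
python3 -c "
from h import *
slab(.066,.085,(.5,.21),.08); slab(.085,.101,(.494,.2075),.04)
print(env.sense()['force'],env.sense()['tool_pos'])"
```

```text
12564 0.0747 ((501.03948974609375, 211.83734130859375), (95.49951934814453, 90.3531265258789), 2.6394364833831787)
3913 0.0908 ((496.8437805175781, 207.67401123046875), (52.81689453125, 44.13090896606445), 6.168806552886963)
[-3.21481149 -0.89633549  6.72514827] [0.49500091 0.20739    0.06610604]
```

>>> {"op": "arm_command", "data": {
  "commands": [
    [[0,0,0,0,0,0,1],[0,0,0,0,0,0,1],[0,0,-0.2,0,0,0,1],[0,0,-0.2,0,0,0,1],[0,0,-0.3,0,0,0,1],[0,0,-0.5,0,0,0,1],[0,0,-2,0,0,0,1],[0,0,-3,0,0,0,1],[0,0,-3,0,0,0,1],[0,0,-3,0,0,0,1],[0,0,0,0,0,0,1]]
  ]
}}

```text
t: 8.82
tool_pos: [0.4984, 0.2085, 0.1952]
orientation: [-3.135, -0.16, -0.016]
force: [0.7, 0.7, 0.6]
grip_width: 0.0
grasp_force: 0.0
```

```bash
python3 -c "
from h import *
slab(.091,.101,(.494,.2075),.045)
go([.6285,-.1195,.19],-16)"
```

```text
2378 0.0955 ((493.1337890625, 207.30369567871094), (59.909637451171875, 43.93625259399414), 6.034670829772949)
shift cm [ 9.7  33.93  0.24] turn [-0.0031 -0.0073  0.3811] tcp [0.4975 0.2082 0.1922] F [-0.1  -0.11 -0.25] w 0.0003 t 8.87 j [ 0.3  -0.04  1.68  0.    1.48  1.77]
```

First press done: the bed gave 4.8 mm and was held about 0.8 s, and the plate is undisturbed. On to the second plate.

>>> {"op": "arm_command", "data": {
  "commands": [
    [[0.81,2.83,0,0,0,0,-0.4],[0.81,2.83,0,0,0,0,-0.4],[0.81,2.83,0,0,0,0,-0.4],[0.81,2.83,0,0,0,0,-0.4],[0.81,2.83,0,0,0,0,-0.4],[0.81,2.83,0,0,0,0,-0.4],[0.81,2.83,0,0,0,0,-0.4],[0.81,2.83,0,0,0,0,-0.4],[0.81,2.83,0,0,0,0,-0.4],[0.81,2.83,0,0,0,0,-0.4],[0.81,2.83,0,0,0,0,-0.4],[0.81,2.83,0,0,0,0,-0.4]]
  ]
}}

```text
t: 9.87
tool_pos: [0.6258, -0.1219, 0.186]
orientation: [-3.137, -0.16, 0.003]
force: [1.4, 0.3, 1.6]
grip_width: 0.06
grasp_force: 0.0
```

>>> {"op": "arm_command", "data": {
  "commands": [
    [[0,0,1.5,0,0,0.0955,-0.4],[0,0,1.5,0,0,0.0955,-0.4],[0,0,1.5,0,0,0.0955,-0.4],[0,0,1.5,0,0,0.0955,-0.4],[0,0,1.5,0,0,0,-0.4],[0,0,1,0,0,0,-0.4],[0,0,0,0,0,0,-0.4]]
  ]
}}

```text
t: 10.45
tool_pos: [0.6236, -0.1199, 0.0983]
orientation: [-3.11, 0.437, 0.01]
force: [-0.7, -0.5, -0.2]
grip_width: 0.0597
grasp_force: 0.0
```

Run:
```python
from h import *
go([.6285,-.1195,.0],-16)
look('wrist',['second_plate'],'w4.png')
P=env.camera_params('wrist'); im,d=env.camera('wrist')
w=cloud(d,P,np.ones(d.shape,bool)); p=np.array([.6285,-.1195])
s=env.sense(); T=R.from_rotvec(s['orientation']).as_matrix(); q=(w-s['tool_pos'])@T
f=q[(abs(q[:,0])<.013)&(abs(q[:,1])>.02)&(abs(q[:,1])<.055)&(w[:,2]>.03)]
for sg in(1,-1):
    g=f[f[:,1]*sg>0]; print(sg,'tip tool z',np.percentile(g[:,2],[98,100]).round(4),'near tip y',np.percentile(g[g[:,2]>g[:,2].max()-.01][:,1],[2,98]).round(4))
n=w[(np.hypot(w[:,0]-p[0],w[:,1]-p[1])<.08)&(w[:,2]>.003)&(w[:,2]<.05)]
q=(n-s['tool_pos'])@T
print('blade pts heights beyond plate',[(round(a,3),np.percentile(n[(q[:,0]>a)&(q[:,0]<a+.01)][:,2],[50,95]).round(4),np.percentile(q[(q[:,0]>a)&(q[:,0]<a+.01)][:,1],[2,98]).round(3)) for a in (.015,.025,.03,.04,.05) if ((q[:,0]>a)&(q[:,0]<a+.01)).sum()>5])
```

```text
shift cm [ 0.52 -0.17  9.83] turn [ 0.0001  0.0063 -0.0002] tcp [ 0.6236 -0.1199  0.0983] F [-0.71 -0.53 -0.18] w 0.0597 t 10.45 j [-0.27  0.3   1.49 -0.    1.35  1.58]
second_plate box 0.87 [0.6608 0.0269 0.0171]
second_plate box 0.69 [ 0.6265 -0.1232  0.0115]
second_plate tr 0.93 px 99 190 ztop 0.0154 rect mm [array([661.1,  33.4]), array([61. , 44.5]), np.float64(68.8)] 2730 rgb [176. 107. 124.]
second_plate tr 0.61 px 257 179 ztop 0.0155 rect mm [array([ 628.3, -119.6]), array([44.1, 60. ]), np.float64(73.6)] 2678 rgb [72. 75. 72.]
1 tip tool z [-0.0366 -0.0286] near tip y [0.0293 0.0412]
-1 tip tool z [-0.0364 -0.0282] near tip y [-0.0416 -0.03  ]
blade pts heights beyond plate [(0.015, array([0.0156, 0.0167]), array([-0.023,  0.02 ])), (0.025, array([0.0151, 0.0166]), array([-0.022,  0.019])), (0.03, array([0.0132, 0.0155]), array([-0.022,  0.018])), (0.04, array([0.0135, 0.0145]), array([-0.012, -0.001])), (0.05, array([0.0135, 0.0147]), array([-0.012, -0.001]))]
```

View pics/w4.png

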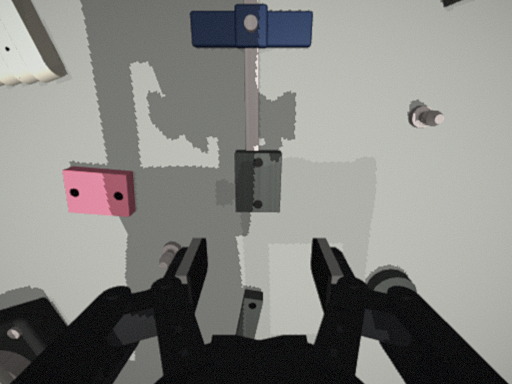

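The dark plate is at (257,180) between the open fingers, and the blade of the blue-handled tool butts against its far end (it's beside the plate, not on top). Going down over the plate.

>>> {"op": "arm_command", "data": {
  "commands": [
    [[0.25,-0.1,2,0,0,0,-0.4],[0.25,-0.1,2,0,0,0,-0.4],[0,0,2,0,0,0,-0.4],[0,0,2,0,0,0,-0.4],[0,0,1.5,0,0,0,-0.4],[0,0,0,0,0,0,-0.4],[0,0,0,0,0,0,-0.4]]
  ]
}}

```text
t: 11.23
tool_pos: [0.6312, -0.12, 0.0074]
orientation: [-3.111, 0.438, 0.002]
force: [-0.8, -0.2, 0.4]
grip_width: 0.0597
grasp_force: 0.0
```

```bash
cat >> h.py <<'E'
def tips():
    P=env.camera_params('wrist'); im,d=env.camera('wrist')
    w=cloud(d,P,np.ones(d.shape,bool))
    s=env.sense(); T=R.from_rotvec(s['orientation']).as_matrix(); q=(w-s['tool_pos'])@T
    f=q[(abs(q[:,0])<.014)&(abs(q[:,1])>.018)&(abs(q[:,1])<.055)&(w[:,2]>.019)]
    for sg in(1,-1):
        g=f[f[:,1]*sg>0]; print(sg,'tip tool z',np.percentile(g[:,2],[95,98,100]).round(4))
    for v in range(232,262,3):
        print(v,[cloud(d,P,np.eye(1,512*384,v*512+u,dtype=bool).reshape(384,512)).round(4).tolist() for u in (190,205,312,325)])
E
python3 - <<'E'
from h import *
look('wrist',['second_plate'],'w5.png')
tips()
go([.6283,-.1196,-.022],-16.4)
E
```

```text
second_plate box 0.87 [0.659  0.0185 0.0194]
second_plate box 0.84 [ 0.6308 -0.1196  0.0152]
second_plate tr 0.82 px 260 229 ztop 0.0156 rect mm [array([ 629.1, -119.9]), array([44. , 63.2]), np.float64(73.6)] 5582 rgb [62. 64. 61.]
second_plate tr 0.75 px 41 245 ztop 0.0154 rect mm [array([659.1,  28.8]), array([51.6, 45.4]), np.float64(68.2)] 4354 rgb [176. 107. 125.]
1 tip tool z [-0.0439 -0.0374 -0.0292]
-1 tip tool z [-0.0434 -0.0373 -0.029 ]
232 [[[0.6377, -0.0699, -0.0002]], [[0.6347, -0.0803, -0.0004]], [[0.6132, -0.1546, -0.0006]], [[0.6111, -0.1635, 0.0004]]]
235 [[[0.6357, -0.0693, 0.0004]], [[0.6322, -0.0794, -0.0007]], [[0.6107, -0.1541, -0.0009]], [[0.6083, -0.1631, -0.0004]]]
238 [[[0.6331, -0.0682, -0.0003]], [[0.6493, -0.0937, 0.0412]], [[0.6329, -0.151, 0.0414]], [[0.6328, -0.1577, 0.0446]]]
241 [[[0.6308, -0.0673, -0.0003]], [[0.6473, -0.0929, 0.0407]], [[0.6309, -0.1507, 0.0411]], [[0.6334, -0.1569, 0.0485]]]
244 [[[0.6525, -0.0884, 0.0507]], [[0.6458, -0.0924, 0.0413]], [[0.6297, -0.1502, 0.0421]], [[0.6325, -0.1564, 0.0498]]]
247 [[[0.6524, -0.0891, 0.0538]], [[0.6442, -0.092, 0.0418]], [[0.6284, -0.1497, 0.0431]], [[0.6334, -0.1556, 0.0541]]]
250 [[[0.652, -0.0896, 0.0564]], [[0.6431, -0.0918, 0.043]], [[0.6269, -0.1493, 0.0436]], [[0.6338, -0.1549, 0.0573]]]
253 [[[0.6519, -0.0904, 0.0594]], [[0.6415, -0.0914, 0.0435]], [[0.6248, -0.1489, 0.0433]], [[0.6337, -0.1543, 0.0597]]]
256 [[[0.6519, -0.0911, 0.0624]], [[0.6397, -0.0907, 0.0435]], [[0.6239, -0.1484, 0.0447]], [[0.6333, -0.1538, 0.0616]]]
259 [[[0.6518, -0.0918, 0.0651]], [[0.6389, -0.0908, 0.0454]], [[0.6219, -0.148, 0.0446]], [[0.6334, -0.1532, 0.0641]]]
shift cm [-0.49  0.05  3.17] turn [-0.0001 -0.0032  0.0061] tcp [ 0.6331 -0.1205  0.0097] F [-0.79  0.17 -0.13] w 0.0596 t 11.43 j [-0.27  0.41  1.53  0.    1.2   1.58]
```

View pics/w5.png

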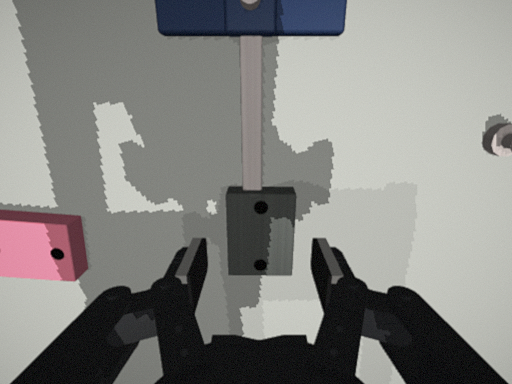

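The plate at (260,230) is centred between the fingers, with the blade butting against its far end. I'll reread the pose before the last descent.

>>> {"op": "arm_command", "data": {
  "commands": [
    [[-0.3,0.05,0.5,0,0,0,-0.4],[0,0,0.5,0,0,0,-0.4],[0,0,0,0,0,0,-0.4],[0,0,0,0,0,0,-0.4]]
  ]
}}

```text
t: 11.77
tool_pos: [0.6278, -0.1195, -0.0031]
orientation: [-3.111, 0.439, 0.002]
force: [-0.1, -0.3, 0.4]
grip_width: 0.0596
grasp_force: 0.0
```

Run:
```python
from h import *
go([.6287,-.1197,-.022],-16.4)
env.camera('wrist')
go([.6287,-.1197,-.022],-16.4)
```

```text
shift cm [ 0.09 -0.01  1.89] turn [-0.      0.0013  0.006 ] tcp [ 0.6278 -0.1195 -0.0031] F [-0.12 -0.31  0.36] w 0.0596 t 11.77 j [-0.27  0.42  1.55  0.    1.18  1.58]
shift cm [ 0.06 -0.01  1.92] turn [0.     0.0007 0.006 ] tcp [ 0.6281 -0.1196 -0.0028] F [ 0.33 -0.28 -0.19] w 0.0598 t 11.82 j [-0.27  0.42  1.55 -0.    1.18  1.58]
```

>>> {"op": "arm_command", "data": {
  "commands": [
    [[0,0,0.5,0,0,0,-0.4],[0,0,0.5,0,0,0,-0.4],[0,0,0.5,0,0,0,-0.4],[0,0,0.4,0,0,0,-0.4],[0,0,0,0,0,0,-0.4],[0,0,0,0,0,0,-0.4]]
  ]
}}

```text
t: 12.32
tool_pos: [0.6279, -0.1196, -0.0222]
orientation: [-3.111, 0.439, 0.002]
force: [0.1, -0.7, 0.4]
grip_width: 0.0597
grasp_force: 0.0
```

Run:
```python
from h import *
go([.6287,-.1197,-.022],-16.4)
P=env.camera_params('wrist'); im,d=env.camera('wrist')
s=env.sense(); w=cloud(d,P,np.ones(d.shape,bool)); q=(w-s['tool_pos'])@R.from_rotvec(s['orientation']).as_matrix()
for sg in (1,-1):
    y=q[:,1]*sg; m=(abs(q[:,0])<.012)&(y>.026)&(y<.036)
    print([ (round(a,3),int((m&(w[:,2]>a)&(w[:,2]<a+.003)).sum())) for a in np.arange(.0,.03,.003)])
```

```text
shift cm [ 0.08 -0.01 -0.02] turn [0.     0.0013 0.006 ] tcp [ 0.6279 -0.1196 -0.0222] F [ 0.14 -0.65  0.4 ] w 0.0597 t 12.32 j [-0.27  0.44  1.55  0.    1.15  1.58]
[(np.float64(0.0), 93), (np.float64(0.003), 0), (np.float64(0.006), 17), (np.float64(0.009), 48), (np.float64(0.012), 73), (np.float64(0.015), 83), (np.float64(0.018), 74), (np.float64(0.021), 89), (np.float64(0.024), 99), (np.float64(0.027), 98)]
[(np.float64(0.0), 88), (np.float64(0.003), 0), (np.float64(0.006), 17), (np.float64(0.009), 50), (np.float64(0.012), 69), (np.float64(0.015), 70), (np.float64(0.018), 78), (np.float64(0.021), 84), (np.float64(0.024), 86), (np.float64(0.027), 94)]
```

>>> {"op": "arm_command", "data": {
  "commands": [
    [[0,0,0.1,0,0,0,-0.4],[0,0,0,0,0,0,0.3],[0,0,0,0,0,0,0.3],[0,0,0,0,0,0,0.3],[0,0,0,0,0,0,0.3],[0,0,0,0,0,0,0.3]]
  ],
  "grip_force": 45
}}

```text
t: 12.87
tool_pos: [0.6289, -0.1198, -0.0219]
orientation: [3.111, -0.439, 0.001]
force: [-0.4, -0.2, 3.1]
grip_width: 0.0428
grasp_force: 47.1
```

>>> {"op": "arm_command", "data": {
  "commands": [
    [[0,0,0,0,0,0,0.3],[0,0,-0.3,0,0,0,0.3],[0,0,-0.5,0,0,0,0.3],[0,0,-1,0,0,0,0.3],[0,0,-1.5,0,0,0,0.3],[0,0,-2,0,0,0,0.3],[0,0,-2.5,0,0,0,0.3],[0,0,-2.5,0,0,0,0.3],[0,0,-2.5,0,0,0,0.3],[0,0,-2.5,0,0,0,0.3],[0,0,0,0,0,0,0.3],[0,0,0,0,0,0,0.3]]
  ]
}}

```text
t: 13.87
tool_pos: [0.6305, -0.1203, 0.1346]
orientation: [3.11, -0.439, 0.01]
force: [0.4, 0.4, -0.5]
grip_width: 0.0426
grasp_force: 46.7
```

```bash
cat >> h.py <<'E'
def held(save=None):
    "top face of the held plate, in tool axes"
    P=env.camera_params('wrist'); im,d=env.camera('wrist')
    if save: cv2.imwrite('pics/'+save,im[:,:,::-1])
    s=env.sense(); A=R.from_rotvec(s['orientation']).as_matrix()
    w=cloud(d,P,np.ones(d.shape,bool)); q=(w-s['tool_pos'])@A
    m=(abs(q[:,0])<.05)&(abs(q[:,1])<.0205)&(q[:,2]>-.055)&(q[:,2]<-.005)&(q[:,0]>-.035)
    t=q[m]; z0=np.median(t[t[:,0]>.012][:,2]); t=t[abs(t[:,2]-z0)<.004]
    c=np.linalg.lstsq(np.c_[t[:,:2],np.ones(len(t))],t[:,2],rcond=None)[0]
    print('held top z',z0.round(4),'tilt',c[:2].round(3),'x ext',np.percentile(t[:,0],[.5,99.5]).round(4),'y ext',np.percentile(t[:,1],[.5,99.5]).round(4),len(t))
    f=t[t[:,0]>np.percentile(t[:,0],99.5)-.004]
    return q
E
python3 - <<'E'
from h import *
held('w6.png')
go([.494,.2075,.15],6.05)
E
```

```text
held top z -0.0398 tilt [ 0.001 -0.001] x ext [-0.0287  0.0307] y ext [-0.0203  0.0203] 7315
shift cm [-22.03 -27.73  -1.84] turn [ 0.0004 -0.0022 -0.3859] tcp [ 0.629  -0.1199  0.1321] F [-0.   -0.14 -2.75] w 0.0433 t 13.92 j [-0.27  0.28  1.46 -0.    1.4   1.58]
```

View pics/w6.png

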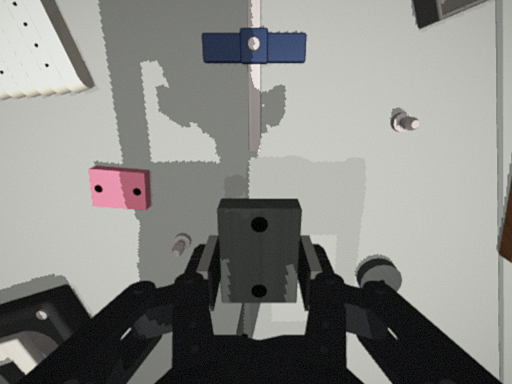

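The plate is held level between the fingers at (259,250), and the tool with the blade stayed behind. I'll carry it over the fixture.

>>> {"op": "arm_command", "data": {
  "commands": [
    [[-1.0,-1.2,-0.5,0,0,0,0.3],[-1.9,-2.4,-0.5,0,0,0,0.3],[-1.9,-2.4,-0.5,0,0,0,0.3],[-1.9,-2.4,-0.5,0,0,0,0.3],[-1.9,-2.4,-0.5,0,0,0,0.3],[-1.9,-2.4,-0.5,0,0,0,0.3],[-1.9,-2.4,0,0,0,0,0.3],[-1.9,-2.4,0,0,0,0,0.3],[-1.9,-2.4,0,0,0,0,0.3],[-1.9,-2.4,0,0,0,0,0.3],[-1.9,-2.4,0,0,0,0,0.3],[-2.0,-2.5,0,0,0,0,0.3]]
  ]
}}

```text
t: 14.92
tool_pos: [0.4918, 0.208, 0.1588]
orientation: [3.109, -0.439, -0.004]
force: [1.5, -0.1, -0.5]
grip_width: 0.0427
grasp_force: 46.7
```

>>> {"op": "arm_command", "data": {
  "commands": [
    [[0,0,0.8,0,0,-0.0965,0.3],[0,0,0.8,0,0,-0.0965,0.3],[0,0,0.8,0,0,-0.0965,0.3],[0,0,0.8,0,0,-0.0965,0.3],[0,0,0,0,0,0,0.3],[0,0,0,0,0,0,0.3],[0,0,0,0,0,0,0.3]]
  ]
}}

```text
t: 15.5
tool_pos: [0.4933, 0.2071, 0.1282]
orientation: [3.137, 0.161, -0.002]
force: [0.4, 0.7, -1.7]
grip_width: 0.0429
grasp_force: 46.7
```

Run:
```python
from h import *
slab(.0905,.101,(.494,.2075),.05)
held()
go([.4923,.2073,.092],6.1)
```

```text
1541 0.0956 ((512.5029296875, 209.30421447753906), (20.983051300048828, 44.17374801635742), 5.962461471557617)
held top z -0.037 tilt [ 0.007 -0.   ] x ext [-0.0302  0.0294] y ext [-0.0203  0.0203] 7325
shift cm [-0.15 -0.02  3.69] turn [-0.0001 -0.0003 -0.003 ] tcp [0.4938 0.2073 0.1289] F [-0.31  0.19 -1.08] w 0.0428 t 15.6 j [0.3  0.01 1.76 0.   1.37 1.77]
```

>>> {"op": "arm_command", "data": {
  "commands": [
    [[-0.15,0,1,0,0,0,0.3],[0,0,1,0,0,0,0.3],[0,0,1,0,0,0,0.3],[0,0,0.6,0,0,0,0.3],[0,0,0,0,0,0,0.3],[0,0,0,0,0,0,0.3],[0,0,0,0,0,0,0.3],[0,0,0,0,0,0,0.3]]
  ]
}}

```text
t: 16.27
tool_pos: [0.4926, 0.2073, 0.0932]
orientation: [-3.137, -0.166, -0.001]
force: [0.3, -0.6, -0.2]
grip_width: 0.0428
grasp_force: 46.7
```

```bash
cat >> h.py <<'E'
def cmp():
    P=env.camera_params('wrist'); s=env.sense(); im,d=env.camera('wrist')
    q=(cloud(d,P,np.ones(d.shape,bool))-s['tool_pos'])@R.from_rotvec(s['orientation']).as_matrix()
    zf=s['tool_pos'][2]-.0956
    for n,z,y in (('first',zf,.03),('held',-.039,.0245)):
        t=q[(abs(q[:,2]-z)<.004)&(abs(q[:,0])<.05)&(abs(q[:,1])<y)&(q[:,0]>.0135)]
        fr=[np.percentile(t[abs(t[:,1]-c)<.003][:,0],97).round(4) for c in (-.015,-.008,0,.008,.015)]
        sd=[np.percentile(t[abs(t[:,0]-c)<.003][:,1],[2,98]).round(4).tolist() for c in (.018,.022,.026) if (abs(t[:,0]-c)<.003).sum()>20]
        print(n,'z',np.median(t[:,2]).round(4),'front edge x',fr,'sides y',sd,len(t))
E
python3 - <<'E'
from h import *
cmp();held()
go([.4923,.2073,.0717],6.1)
E
```

```text
first z -0.0023 front edge x [np.float64(0.0301), np.float64(0.03), np.float64(0.03), np.float64(0.03), np.float64(0.03)] sides y [[-0.021, 0.0213], [-0.0209, 0.0212]] 956
held z -0.0375 front edge x [np.float64(0.0294), np.float64(0.0292), np.float64(0.0293), np.float64(0.0293), np.float64(0.0293)] sides y [[-0.0216, 0.0204], [-0.0219, 0.0201], [-0.0216, 0.0201]] 2456
held top z -0.0373 tilt [ 0.006 -0.002] x ext [-0.03    0.0296] y ext [-0.0203  0.0204] 7333
shift cm [-0.04 -0.    2.15] turn [-0.0002 -0.001  -0.0007] tcp [0.4926 0.2073 0.0932] F [-0.08 -1.01 -1.  ] w 0.043 t 16.37 j [0.3  0.04 1.8  0.   1.31 1.77]
```

>>> {"op": "arm_command", "data": {
  "commands": [
    [[0.07,0.07,0.6,0,0,0,0.3],[0,0,0.6,0,0,0,0.3],[0,0,0.4,0,0,0,0.3],[0,0,0,0,0,0,0.3],[0,0,0,0,0,0,0.3],[0,0,0,0,0,0,0.3]]
  ]
}}

```text
t: 16.87
tool_pos: [0.4929, 0.2065, 0.0765]
orientation: [3.137, 0.166, -0.0]
force: [0.7, -0.5, -0.7]
grip_width: 0.0429
grasp_force: 46.7
```

Run:
```python
from h import *
cmp()
print(env.sense()['tool_pos'],env.sense()['force'])
```

```text
first z -0.0186 front edge x [np.float64(0.03), np.float64(0.0298), np.float64(0.03), np.float64(0.03), np.float64(0.0301)] sides y [[-0.0223, 0.0203]] 413
held z -0.0375 front edge x [np.float64(0.0293), np.float64(0.0293), np.float64(0.0293), np.float64(0.0293), np.float64(0.0293)] sides y [[-0.0217, 0.0204], [-0.0218, 0.0202], [-0.0217, 0.0202]] 2445
[0.49306545 0.20657735 0.0767238 ] [ 0.45772437  0.33222887 -1.25571495]
```

>>> {"op": "arm_command", "data": {
  "commands": [
    [[0.05,0,0.1,0,0,0,0.3],[0,0,0.1,0,0,0,0.3],[0,0,0.05,0,0,0,0.3],[0,0,0,0,0,0,0.3],[0,0,0,0,0,0,0.3]]
  ]
}}

```text
t: 17.33
tool_pos: [0.4935, 0.2066, 0.0741]
orientation: [3.137, 0.166, -0.0]
force: [-0.1, -0.7, -1.6]
grip_width: 0.0424
grasp_force: 46.7
```

Run:
```python
from h import *
cmp()
print(env.sense()['tool_pos'],env.sense()['force'])
slab(.066,.085,(.5,.21),.08)
print(env.sense()['force'])
```

```text
first z -0.021 front edge x [np.float64(0.0296), np.float64(0.0296), np.float64(0.0295), np.float64(0.0296), np.float64(0.0297)] sides y [[-0.0214, 0.0201]] 357
held z -0.0375 front edge x [np.float64(0.0293), np.float64(0.0293), np.float64(0.0293), np.float64(0.0293), np.float64(0.0293)] sides y [[-0.0216, 0.0204], [-0.0219, 0.0201], [-0.0217, 0.0202]] 2434
[0.49342603 0.20659891 0.07410303] [-0.44343983  0.6660219  -2.52226009]
9816 0.0795 ((498.66998291015625, 211.72125244140625), (100.04131317138672, 90.55797576904297), 2.5167458057403564)
[-0.39002857  0.03530092 -1.10328331]
```

>>> {"op": "arm_command", "data": {
  "commands": [
    [[0.02,0,0.05,0,0,0,0.3],[0,0,0.05,0,0,0,0.3],[0,0,0,0,0,0,0.3],[0,0,0,0,0,0,0.3]]
  ]
}}

```text
t: 17.77
tool_pos: [0.4936, 0.2066, 0.0733]
orientation: [-3.137, -0.166, 0.0]
force: [-2.0, -0.6, 3.2]
grip_width: 0.0428
grasp_force: 47.1
```

Run:
```python
from h import *
cmp()
f=[]
for i in range(4): slab(.066,.085,(.5,.21),.08) if i==0 else env.camera('wrist'); f.append(env.sense()['force'])
print(np.mean(f,0),env.sense()['tool_pos'])
```

```text
first z -0.0229 front edge x [np.float64(0.0297), np.float64(0.0296), np.float64(0.0297), np.float64(0.0295), np.float64(0.0296)] sides y [[-0.021, 0.0205]] 336
held z -0.0375 front edge x [np.float64(0.0293), np.float64(0.0293), np.float64(0.0293), np.float64(0.0293), np.float64(0.0293)] sides y [[-0.0217, 0.0203], [-0.0218, 0.0202], [-0.0216, 0.0202]] 2445
9829 0.0787 ((499.18695068359375, 211.6304931640625), (99.05470275878906, 90.42670440673828), 2.5227954387664795)
[-2.17026039  0.1635539   2.58806853] [0.49361572 0.20663193 0.07316666]
```

Contact: the bed is down 0.8 mm under the held plate. I'll ease off and let go gently.

>>> {"op": "arm_command", "data": {
  "commands": [
    [[0,0,-0.06,0,0,0,0.3],[0,0,0,0,0,0,0.2],[0,0,0,0,0,0,0.1],[0,0,0,0,0,0,0.0],[0,0,0,0,0,0,-0.06],[0,0,0,0,0,0,-0.12],[0,0,0,0,0,0,-0.2],[0,0,0,0,0,0,-0.3],[0,0,0,0,0,0,-0.4],[0,0,0,0,0,0,-0.4]]
  ],
  "grip_force": 20
}}

```text
t: 18.85
tool_pos: [0.4936, 0.2066, 0.0736]
orientation: [3.137, 0.166, -0.0]
force: [0.6, -0.3, 0.2]
grip_width: 0.06
grasp_force: 0.0
```

>>> {"op": "arm_command", "data": {
  "commands": [
    [[0,0,-0.5,0,0,0,-0.4],[0,0,-1,0,0,0,-0.4],[0,0,-2,0,0,0,-0.4],[0,0,-2,0,0,0,-0.4],[0,0,-2,0,0,0,-0.4],[0,0,-2,0,0,0,0.5],[0,0,-1,0,0,0,1],[0,0,-1,0,0,0,1],[0,0,0,0,0,0,1],[0,0,0,0,0,0,1],[0,0,0,0,0,0,1],[0,0,0,0,0,0,1]]
  ]
}}

```text
t: 19.85
tool_pos: [0.4928, 0.2064, 0.1871]
orientation: [3.137, 0.166, -0.004]
force: [-0.2, -0.0, 0.7]
grip_width: -0.0001
grasp_force: 0.0
```

Run:
```python
from h import *
slab(.107,.117,(.494,.2075),.05,save='w7.png')
slab(.076,.084,(.5,.21),.08)
P=env.camera_params('wrist'); im,d=env.camera('wrist'); w=cloud(d,P,np.ones(d.shape,bool))
t=w[(abs(w[:,2]-.1115)<.004)&(np.hypot(w[:,0]-.4935,w[:,1]-.207)<.035)]
print('slope',np.linalg.lstsq(np.c_[t[:,:2],np.ones(len(t))],t[:,2],rcond=None)[0][:2])
go([.4935,.2070,.095],6.1)
```

```text
2847 0.1115 ((493.4363098144531, 207.4799346923828), (59.935245513916016, 43.9326057434082), 5.928680896759033)
4931 0.0795 ((498.6722717285156, 211.70774841308594), (100.27906799316406, 90.110595703125), 2.605339288711548)
slope [-0.00143069 -0.00095041]
shift cm [ 0.06 -0.05  9.27] turn [ 0.0003  0.0017 -0.0007] tcp [0.4931 0.2065 0.1877] F [ 0.28 -0.03 -0.38] w -0.0002 t 20.0 j [ 0.3  -0.04  1.69  0.    1.49  1.77]
```

View pics/w7.png

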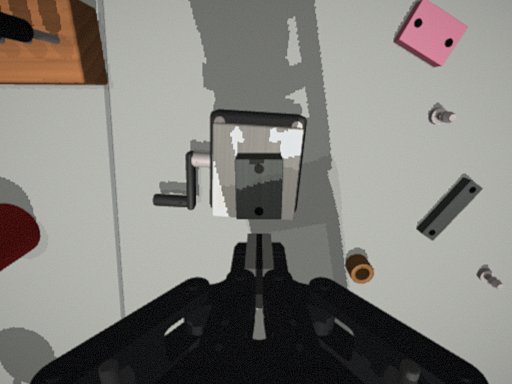

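The second plate lies flat and in line with the first to about 0.4 mm, at pixel (259,187). Now the second press, watching the sideways force.

>>> {"op": "arm_command", "data": {
  "commands": [
    [[0.06,-0.05,2,0,0,0,1],[0,0,2,0,0,0,1],[0,0,2,0,0,0,1],[0,0,2,0,0,0,1],[0,0,1,0,0,0,1],[0,0,0.3,0,0,0,1],[0,0,0,0,0,0,1],[0,0,0,0,0,0,1],[0,0,0,0,0,0,1],[0,0,0,0,0,0,1]]
  ]
}}

```text
t: 20.83
tool_pos: [0.4952, 0.2075, 0.0972]
orientation: [-3.137, -0.166, -0.004]
force: [-0.3, 0.3, 0.3]
grip_width: -0.0002
grasp_force: 0.0
```

>>> {"op": "arm_command", "data": {
  "commands": [
    [[0,0,0.2,0,0,0,1],[0,0,0.2,0,0,0,1],[0,0,0.2,0,0,0,1],[0,0,0,0,0,0,1],[0,0,0,0,0,0,1]]
  ]
}}

```text
t: 21.25
tool_pos: [0.494, 0.2071, 0.0894]
orientation: [3.137, 0.166, -0.001]
force: [-0.9, 0.7, -1.1]
grip_width: 0.0001
grasp_force: 0.0
```

>>> {"op": "arm_command", "data": {
  "commands": [
    [[-0.02,0,0.1,0,0,0,1],[-0.01,0,0.1,0,0,0,1],[0,0,0,0,0,0,1],[0,0,0,0,0,0,1]]
  ]
}}

```text
t: 21.58
tool_pos: [0.4938, 0.2071, 0.0876]
orientation: [3.137, 0.166, -0.0]
force: [-0.3, -0.1, -0.8]
grip_width: 0.0001
grasp_force: 0.0
```

>>> {"op": "arm_command", "data": {
  "commands": [
    [[0,0,0.15,0,0,0,1],[-0.01,0,0.15,0,0,0,1],[-0.02,0,0.1,0,0,0,1],[0,0,0,0,0,0,1]]
  ]
}}

```text
t: 21.92
tool_pos: [0.4941, 0.2072, 0.0841]
orientation: [-3.137, -0.166, -0.002]
force: [1.0, 0.2, 3.5]
grip_width: 0.0004
grasp_force: 2.0
```

```bash
python3 -c "
from h import *
slab(.066,.085,(.5,.21),.08); 
print(env.sense()['force'],env.sense()['tool_pos'])"
```

```text
10640 0.0766 ((498.78375244140625, 211.84481811523438), (99.87871551513672, 90.53353881835938), 2.465062379837036)
[1.39268838 0.08513299 4.48395171] [0.49413652 0.20724648 0.08417684]
```

>>> {"op": "arm_command", "data": {
  "commands": [
    [[0,0,0.15,0,0,0,1],[0,0,0.13,0,0,0,1],[0,0,0,0,0,0,1],[0,0,0,0,0,0,1],[0,0,0,0,0,0,1],[0,0,0,0,0,0,1],[0,0,0,0,0,0,1]]
  ]
}}

```text
t: 22.55
tool_pos: [0.4941, 0.2072, 0.0816]
orientation: [-3.137, -0.166, -0.002]
force: [0.3, -0.7, 6.3]
grip_width: -0.0
grasp_force: 3.1
```

```bash
python3 -c "
from h import *
slab(.066,.085,(.5,.21),.08); 
print(env.sense()['force'],env.sense()['tool_pos'])"
```

```text
10675 0.0742 ((498.8445129394531, 211.7998809814453), (99.97513580322266, 90.30223083496094), 2.465806484222412)
[-0.04453668  0.37405328  6.47874465] [0.4941146  0.20723758 0.08154835]
```

The bed is down 5.3 mm. I'll hold a little longer, then lift off.

>>> {"op": "arm_command", "data": {
  "commands": [
    [[0,0,0,0,0,0,1],[0,0,0,0,0,0,1],[0,0,0,0,0,0,1],[0,0,-0.2,0,0,0,1],[0,0,-0.2,0,0,0,1],[0,0,-0.3,0,0,0,1],[0,0,-0.5,0,0,0,1],[0,0,-2,0,0,0,1],[0,0,-3,0,0,0,1],[0,0,-3,0,0,0,1],[0,0,-2,0,0,0,1],[0,0,0,0,0,0,1]]
  ]
}}

```text
t: 23.6
tool_pos: [0.4958, 0.2079, 0.1985]
orientation: [-3.135, -0.166, -0.011]
force: [1.4, 0.2, 0.7]
grip_width: 0.0
grasp_force: 0.0
```

>>> {"op": "arm_command", "data": {
  "commands": [
    [[0,0,0,0,0,0,1],[0,0,0,0,0,0,1],[0,0,0,0,0,0,1],[0,0,0,0,0,0,1]]
  ]
}}

```text
t: 23.93
tool_pos: [0.4925, 0.2068, 0.1911]
orientation: [3.136, 0.166, -0.005]
force: [-0.2, 0.4, -0.7]
grip_width: -0.0
grasp_force: 0.0
```

Run:
```python
from h import *
slab(.107,.117,(.494,.2075),.05)
slab(.076,.084,(.5,.21),.08)
slab(.091,.1015,(.494,.2075),.05)
print(env.sense()['tool_pos'],env.sense()['force'],env.sense()['t'])
```

```text
2777 0.1115 ((493.4244384765625, 207.44906616210938), (59.79854202270508, 43.975013732910156), 6.016049861907959)
4803 0.0795 ((498.8262634277344, 211.74053955078125), (99.99604797363281, 90.04692077636719), 2.6323139667510986)
78 0.0969 ((522.718017578125, 210.4425048828125), (0.7967995405197144, 42.9372673034668), 5.754095554351807)
[0.49305908 0.20693364 0.19192919] [ 0.20443883  0.65378114 -0.01587141] 24.0833
```

The plates are stacked flat and in line, the bed is back at rest and the hand is off, so I'll hand the job in.

```bash
python3 -c "
from workcell import env
print(env.sign_off())"
```

```text
the job is handed in; nothing more can be done
None
```

The job is done and handed in at about 24 s. I pressed the first plate down 4.8 mm, laid the matching plate on it with edges within about 0.5 mm, and pressed that one down 5.3 mm. Each press was held for more than half a second. Both plates lie flat on the fixture and the hand is off them.

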